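# Route a reject: set the sorter pointer, then shut the chute flap

## Robot

A 7-joint arm with a two-finger parallel gripper is mounted at the origin on the work surface. World frame = base frame: x ahead of the robot, y to its left, z up, the work surface at z = 0. Lengths are in mm, angles in rad, forces in N, time in s.
With the tool pointing down it reaches from about 425 to 1025 mm from the base axis. Payload 9.4 kg.
Tool frame: the origin (TCP) lies midway between the tips of the shut fingers; the grasp point (between the pads) lies behind it (robot.grip_depth is the z of the grasp point in the tool frame, in mm); z points along the fingers, x is the direction in which the jaws open and shut, and the axes are right-handed (so a half turn about z gives the same grasp; the last joint's range is limited). The gripper opens to 93 mm and grips with 3 to 60 N. Pads are 15 mm wide; open, the fingers measure 128 mm over their backs; the gripper's body (75 mm by 188 mm) begins 65 mm behind the grasp point.
Start: joints at [-1.201, 0.599, -0.003, 1.599, 0.002, 0.943, -0.08], TCP at [313.264, 653.827, 218.618] pointing down, gripper open.
Joint ranges: [-2.57, 2.57], [-0.35, 1.97], [-1.29, 1.29], [0.11, 2.56], [-1.05, 4.19], [0.11, 1.86], [-2.63, 2.63]. Speed limits (rad/s): [2.22, 2.22, 3.01, 3.01, 3.14, 3.14, 3.14].

## Interface

Orientations are given as a unit quaternion [w, x, y, z].
In Python, from rig import robot, snapshot, close_job, models gives the robot as it stands.
- The arm moves only by the tool servo_tool, never from a script. Its argument "series" is a list of rows, each a list of 5 numbers: the shift along the tool's x, y, z in cm, then the turn about the tool's z in degrees, then the closure in counts, from 0 (fully open) to 255 (shut). A call has 1 to 8 rows; each row shifts and turns the commanded pose from where the row before left it, along the tool's axes as they then stand; what a row does not reach is not made up. A row lasts 1/12 s, in which the tool goes at most 41.7 mm and 7.16 degrees, less where a joint would pass 70% of its speed; a pose out of reach is approached as far as the arm can. A call with a gripper value outside its range is refused whole. The fingers move at their own pace and stop on an object; the grip force is fixed at half the most. Time passes only in rows, so rows that do not move let the fingers close. It gives the time, the measured TCP pose, the force and the opening at its end, in the units of the state.
- robot.get_state(): the state, without advancing time (a new reading comes with each control period).
- snapshot(name): name is "side" or "top" or "wrist"; returns a dict with "image" (400x640x3 uint8, red, green, blue), "range_z" (400x640 float32, mm along the optical axis (not along the pixel's ray), 0 where there is no reading), "mtx" (3x3 intrinsics, pixels), "R" (3x3) and "t" (3): a world point X has camera coordinates R X + t; the wrist camera has in their place "hand_eye" (4x4, takes a point from camera to tool coordinates, whose origin is the TCP and whose axes are the tool frame's). Camera axes: x right, y down, z forward; pixel columns grow to the right and rows downward; lengths in mm; the calibration is good to about 2 mm. A picture is of the moment at which its call begins: read the wrist's pose just before it.
- close_job(): hands the job in, once; it reports no verdict.
Trained networks look in the newest picture that a camera, given by its name, has taken for a name from the list of things; names that differ only in an ending like _2 or _b are one class to them, and where a whole thing is asked for, a point or a joint stands for the part that bears it (a point fixed in the world has none). Each returns a list of dicts, best first, with "score" (0 to 1); they miss things now and then, are a little off and sometimes report something else, mostly with a low value. They report only what shows in the picture. A call takes as long as a camera call.
- models.masks_of(camera, thing): "mask" (400x640 bool, what is visible of it) and "bbox" ([centre column, centre row, width, height] in pixels, round what is visible of it).
The state is a dict: "time": time; "q": joint angles; "qd": joint speeds; "joint_torque": joint torques, N m; "position": TCP position; "eef_rot": TCP orientation; "ft_force": force on the tool from outside, world axes, zero at the start; "moment": the same for the moment, N m; "width": finger opening in mm.
Only numpy, scipy, OpenCV 4.12 (cv2) and the standard library are available. Lean on these libraries where they do the work, as an engineer would, in place of code of your own. Each camera call takes 0.05 s, during which the arm holds its last target.

## Task

A blue-tagged reject lies in the chute and the flap has been left hanging open. With a fingertip, push the sorter's pointer arm round until it points squarely at the blue stud; only then push the chute's flap fully shut. Pick nothing up, and leave the instruments, dishes and box on the worktop where they lie.

Things in the scene. Friction and masses are not known exactly. Their poses are not given: they have to be found in the camera images.
- pointer (a joint): angle of the sorter's pointer arm (rad), growing anticlockwise seen from above; range -1.6 to 1.6, 0 is the middle of the range. It has dry friction (about 0.2 N m, some 3 N at 70 mm from the axis), no spring, and stays where it is left.
- pointer_axis (a point): the pointer's upright turning axis, at half the arm's height (73 mm above the worktop). It is the centre of the sorter, a fixed grey drum 256 mm across and 50 mm high with a white face. A steel hub 44 mm across and 26 mm high (its top 88 mm above the worktop) stands on the axis.
- pointer_tip (a point): the point that the pointer marks, 112 mm from the axis along the arm, 73 mm above the worktop. The arm is a level black bar 14 mm wide and 22 mm high (62 to 84 mm above the worktop, a gap of 12 mm under it), reaching from the hub to 95 mm from the axis, then a white nose 8 mm wide to 102 mm. Its two upright sides are free to be pushed.
- stud_blue: blue stud, 24 mm across and 6 mm high, fixed on top of the sorter's drum on a circle of 112 mm radius about the axis; origin at the centre of its underside, 50 mm above the worktop. The pointer passes over it. The four studs change places from run to run; they stand 0.6 and 1.2 rad to either side of the middle of the pointer's range.
- stud_white: white stud, the same size, on the same circle (not the one wanted)
- stud_red: red stud, likewise (not wanted)
- stud_yellow: yellow stud, likewise (not wanted)
- flap (a joint): opening angle of the chute's flap (rad): 0 shut (upright, against its stop), up to 1.15 open, its top edge leaning out towards the robot. It has dry friction (about 0.3 N m, some 3 to 5 N at the top edge), no spring, and stays where it is left.
- chute: the fixed steel chute, 204 mm wide; origin on the worktop under the middle of its mouth; its x axis points level into the mouth (the way the flap is pushed), y along the mouth, z up. The jambs either side of the mouth are 190 mm high; the trough slopes down behind, along +x, for 250 mm.
- flap_hinge (a point): middle of the flap's level hinge line at the bottom of the mouth, 55 mm above the worktop, along the chute's y axis
- flap_edge (a point): middle of the flap's free (top) edge, 130 mm from the hinge. The flap is a plain aluminium plate 180 mm wide, 130 mm from hinge to edge and 5 mm thick, with a yellow strip along the edge; its outer face (the one to push) lies 5 mm from this point towards the robot.
- rake: chrome Volkmann rake, loose, lying flat, about 205 mm long, 36 mm wide, at most 20 mm high; bystander, origin under its middle, x along its length
- skin_hook: bent steel skin hook, loose, lying flat, 165 mm long, 6 mm high; bystander, x along its length
- gallipot: white porcelain gallipot, loose, 60 mm across, 45 mm high; bystander, origin under its centre
- blue_handle: blue container handle, loose, lying flat, 136 by 61 mm, 12 mm high; bystander
- steel_bowl: small metal bowl, loose, 100 mm across, 40 mm high; bystander, origin under its centre
- tag_box: orange plastic box, loose, 60 by 90 by 35 mm high; bystander, origin under its centre

How it is judged:
By the outcome, as a careful person would: the job done as asked, in the order asked, and still so for the second after the job is handed in, with the robot touching nothing.
It also fails if it takes over 54 s, if anything falls off the work surface, if the arm or the gripper's body presses on something with over 40 N, if the wrist force passes 120 N, or if a joint passes its speed limit or range.

## Working session

There is one attempt and no reset: what is moved stays moved. The work goes in short steps, Python scripts to look and compute and a tool call to move; the robot and the scene stay as the last step left them, time stands still between calls to the robot, and variables do not carry over. Pictures are saved under pics/ and viewed, and the job is handed in when it is done.

Besides the shell and the picture viewer there is one more tool, called after "Request:" as a command line: name --pt "numbers of a row" for each row, then --argument value for the rest. servo_tool: Moves the arm, as the interface text tells. Its arguments: {"type":"object","properties":{"series":{"type":"array"}},"required":["series"]}

```bash
mkdir -p pics; cat > h.py <<'E'
import numpy as np, cv2
from rig import robot, snapshot, close_job, models
def save(s,n): cv2.imwrite('pics/'+n+'.png', s['image'][:,:,::-1])
def pts(s,mask):
    v,u=np.nonzero(mask&(s['range_z']>0)); z=s['range_z'][v,u]
    K=s['mtx']; c=np.stack([(u-K[0,2])/K[0,0]*z,(v-K[1,2])/K[1,1]*z,z],1)
    return (c-s['t'])@s['R'] if 'R' in s else c
E
python3 - <<'E'
from h import *
st=robot.get_state(); print(st['time'],st['position'],st['eef_rot'],st['width'],robot.grip_depth)
for c in ('top','side'):
    s=snapshot(c); save(s,c+'0')
    for n in ['pointer','stud_blue','stud_white','stud_red','stud_yellow','flap','chute','rake','skin_hook','gallipot','blue_handle','steel_bowl','tag_box']:
        try: r=models.masks_of(c,n)
        except Exception as e: print(n,e); continue
        for d in r[:2]:
            p=pts(s,d['mask']); print(c,n,round(d['score'],2),np.round(d['bbox']),d['mask'].sum(),np.round(np.median(p,0)) if len(p) else None, np.round(np.percentile(p,[2,98],axis=0)).tolist() if len(p) else '')
print(robot.get_state()['time'])
E
```

```text
0.0 [313.08701417 653.3878657  217.76826554] [ 4.73435841e-04  8.46183630e-01  5.32890867e-01 -6.03688385e-04] 92.96043314946887 -18.8
top pointer 0.57 [261. 175.  15.  40.] 304 [586. 191.  84.] [[512.0, 165.0, 48.0], [622.0, 209.0, 91.0]]
top stud_blue 0.42 [281. 193.   7.   6.] 31 [515. 122.  54.] [[505.0, 113.0, 51.0], [525.0, 129.0, 57.0]]
top stud_white 0.41 [229. 175.   6.   4.] 41 [565. 289.  55.] [[555.0, 280.0, 51.0], [575.0, 299.0, 60.0]]
top stud_red 0.54 [242. 194.   8.   7.] 44 [513. 246.  55.] [[503.0, 236.0, 51.0], [523.0, 258.0, 60.0]]
top stud_yellow 0.52 [296. 176.   2.   8.] 31 [567.  81.  55.] [[557.0, 72.0, 52.0], [576.0, 88.0, 60.0]]
top flap 0.82 [384. 181.  65.  34.] 1787 [ 550. -200.   97.] [[503.0, -285.0, -1.0], [605.0, -114.0, 139.0]]
top chute 0.98 [385. 141.  74. 110.] 6499 [ 671. -207.   73.] [[508.0, -293.0, 4.0], [840.0, -100.0, 167.0]]
top rake 0.56 [377. 248.  10.  50.] 153 [ 317. -201.    4.] [[255.0, -215.0, -3.0], [427.0, -181.0, 12.0]]
top skin_hook 0.58 [450. 203.  17.  43.] 54 [ 485. -443.    5.] [[420.0, -460.0, 0.0], [560.0, -413.0, 10.0]]
t
[... 800 characters left out ...]
84.] [[502.0, -238.0, 44.0], [619.0, -108.0, 139.0]]
side flap 0.6 [327. 178.  33.  22.] 180 [ 562. -148.   90.] [[501.0, -230.0, 55.0], [606.0, -108.0, 139.0]]
side chute 0.81 [307. 166.  80.  62.] 2037 [ 682. -104.   78.] [[523.0, -293.0, 4.0], [849.0, -93.0, 173.0]]
side gallipot 0.76 [328. 228.  18.  20.] 227 [436. -18.  33.] [[403.0, -41.0, 9.0], [459.0, 14.0, 48.0]]
side steel_bowl 0.93 [307. 264.  32.  24.] 648 [369. 140.  19.] [[310.0, 104.0, -2.0], [405.0, 195.0, 43.0]]
side steel_bowl 0.42 [330. 227.  16.  16.] 229 [437. -18.  33.] [[403.0, -41.0, 6.0], [459.0, 14.0, 48.0]]
side tag_box 0.72 [280. 300.  35.  39.] 702 [314. 304.  33.] [[291.0, 256.0, -1.0], [368.0, 343.0, 39.0]]
1.4
```

```bash
python3 - <<'E'
import cv2
a=cv2.imread('pics/top0.png'); cv2.imwrite('pics/top0z.png',cv2.resize(a[120:300,170:480],None,fx=2.5,fy=2.5,interpolation=cv2.INTER_CUBIC))
a=cv2.imread('pics/side0.png'); cv2.imwrite('pics/side0z.png',cv2.resize(a[120:330,180:480],None,fx=2.6,fy=2.6,interpolation=cv2.INTER_CUBIC))
E
```

```text
(no output)
```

View pics/top0z.png

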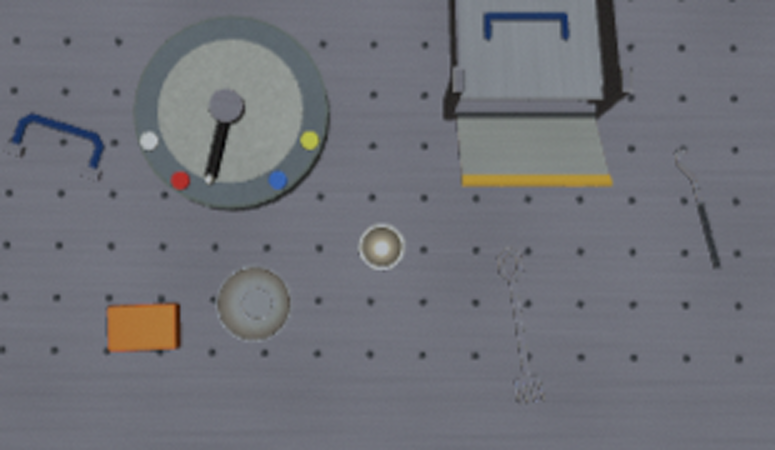

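View pics/side0z.png

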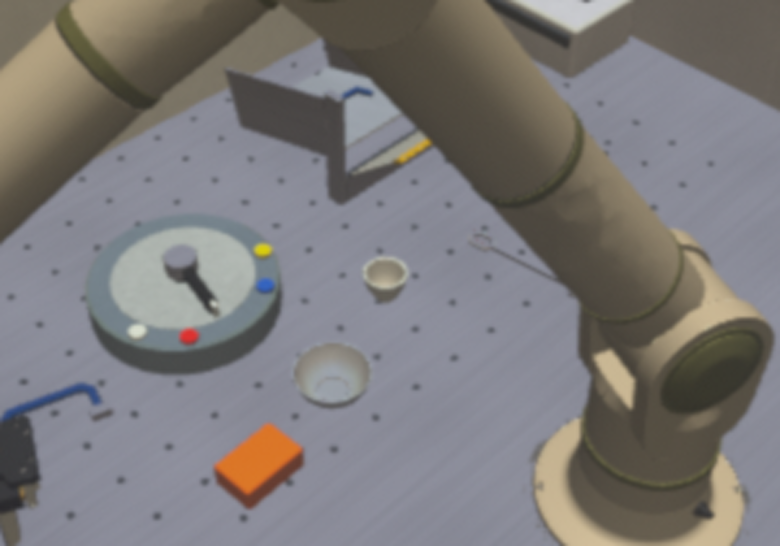

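The top view shows the axis at about (606, 185) and the pointer aimed between red and blue. Blue is on its −y side, so the push is anticlockwise. The flap's yellow edge is at about x=503, y=−200, z=138. Next I refine the numbers and work out the moves.

```bash
cat >> h.py <<'E'
from scipy.optimize import least_squares
def pointer(s):
    im=s['image']; P=np.zeros(s['range_z'].shape+(3,)); ok=s['range_z']>0
    P[ok]=pts(s,ok)
    hsv=cv2.cvtColor(im,cv2.COLOR_RGB2HSV)
    near=ok&(np.hypot(P[...,0]-606,P[...,1]-185)<135)&(P[...,2]>40)&(P[...,2]<75)
    H,S,V=hsv[...,0],hsv[...,1],hsv[...,2]; out={}
    for n,m in dict(blue=(H>100)&(H<125)&(S>110)&(V>90),red=((H<8)|(H>172))&(S>120),yellow=(H>18)&(H<35)&(S>120)).items():
        m=m&near; k=ok&m; 
        # centroid by pixel ray at z=56
        if k.sum(): out[n]=(ray(s,*np.argwhere(k)[:, ::-1].mean(0),56),int(k.sum()))
    arm=ok&(np.hypot(P[...,0]-606,P[...,1]-185)<108)&(np.hypot(P[...,0]-606,P[...,1]-185)>30)&(P[...,2]>75)&(P[...,2]<95)
    dark=ok&(np.hypot(P[...,0]-606,P[...,1]-185)<98)&(np.hypot(P[...,0]-606,P[...,1]-185)>28)&(V<60)&(P[...,2]>40)&(P[...,2]<95)
    hub=ok&(np.hypot(P[...,0]-606,P[...,1]-185)<24)&(P[...,2]>82)&(P[...,2]<94)
    return out,P[arm],P[dark],P[hub]
def ray(s,u,v,z):
    K=s['mtx'];d=np.array([(u-K[0,2])/K[0,0],(v-K[1,2])/K[1,1],1.]);R=s['R']
    o=-R.T@s['t'];w=R.T@d; return o+w*(z-o[2])/w[2]
E
python3 - <<'E'
from h import *
s=snapshot('top'); out,a,d,hub=pointer(s)
for k,v in out.items(): print(k,np.round(v[0],1),v[1])
print('hub',np.round(hub.mean(0),1),len(hub))
st=[(out[k][0][:2],g) for k,g in (('blue',.6),('red',-.6),('yellow',1.2)) if k in out]
f=lambda p:np.concatenate([p[:2]+112*np.array([np.cos(p[2]+g),np.sin(p[2]+g)])-q for q,g in st])
r=least_squares(f,[606,185,np.pi]); print('fit',r.x,np.round(r.fun,1)); c=r.x[:2]
for n,q in (('arm',a),('dark',d)):
    m=q[:,:2].mean(0)-c; print(n,len(q),np.round(q.mean(0),1),'pointer angle',np.arctan2(m[1],m[0])%(2*np.pi)-r.x[2])
# flap
H=cv2.cvtColor(s['image'],cv2.COLOR_RGB2HSV); ok=s['range_z']>0;P=np.zeros(ok.shape+(3,));P[ok]=pts(s,ok)
y=ok&(H[...,0]>15)&(H[...,0]<32)&(H[...,1]>120)&(P[...,1]<-80)
print('strip',y.sum(),np.round(np.percentile(P[y],[5,50,95],axis=0)))
for m in models.masks_of('top','flap')[:1]:
    p=P[m['mask']&ok]; p=p[(p[:,1]<-130)&(p[:,1]>-270)&(p[:,2]>60)&(p[:,2]<145)]
    print(len(p)); A=np.polyfit(p[:,2],p[:,0],1); print('x at z=55:',np.polyval(A,55),'ang',-np.arctan(A[0]))
j=ok&(P[...,2]>182)&(P[...,2]<198)&(P[...,1]<-80)&(P[...,1]>-320)
print('jamb',j.sum(),np.round(np.percentile(P[j],[2,98],axis=0)) if j.any() else '')
print(robot.get_state()['time'])
E
```

```text
blue [515.6 120.4  56. ] 46
red [513.5 245.7  56. ] 41
yellow [568.1  80.   56. ] 34
hub [605.9 185.3  86.7] 142
fit [606.92129262 184.83757476   3.15964484] [ 0.  -0.4 -0.1  0.7  0.1 -0.3]
arm 101 [542.5 198.1  82.1] pointer angle -0.22102739524175163
dark 87 [548.8 195.3  80.4] pointer angle -0.19547398752128942
strip 238 [[ 505. -282.  129.]
 [ 510. -201.  135.]
 [ 516. -121.  141.]]
1223
x at z=55: 603.0556057296978 ang 0.8629979488451258
jamb 87 [[ 607. -303.  184.]
 [ 635.  -96.  193.]]
1.5
```

Request:
servo_tool --pt "-1.7 2.4 0 0 255" --pt "-1.7 2.4 0 0 255" --pt "-1.7 2.4 0 0 255" --pt "-1.7 2.4 0 0 255" --pt "-1.7 2.4 0 0 255" --pt "-1.7 2.4 0 0 255" --pt "-1.7 2.4 0 0 255" --pt "-1.7 2.4 0 0 255"

```text
time: 2.17
position: [428.2, 447.0, 218.8]
eef_rot: [-0.0, 0.846, 0.533, 0.0]
ft_force: [0.6, -0.1, 0.0]
width: 44.4
```

Request:
servo_tool --pt "-1.7 2.4 0 0 255" --pt "-1.7 2.4 0 0 255" --pt "-1.7 2.4 0 0 255" --pt "-1.7 2.4 0 0 255" --pt "-1.7 2.4 0 0 255" --pt "-1.7 2.4 0 0 255" --pt "-1.7 2.4 0 0 255" --pt "-1.7 2.4 0 0 255"

```text
time: 2.83
position: [542.7, 241.3, 218.9]
eef_rot: [0.0, 0.846, 0.533, 0.0]
ft_force: [0.1, 0.5, 1.1]
width: 0.4
```

Request:
servo_tool --pt "0 0 0 5.8 255" --pt "0 0 0 5.8 255" --pt "0 0 0 5.8 255" --pt "0 0 0 5.8 255" --pt "0 0 0 5.8 255" --pt "0 0 0 0 255" --pt "0 0 0 0 255"

```text
time: 3.42
position: [542.0, 242.8, 218.7]
eef_rot: [0.0, 0.952, 0.306, 0.0]
ft_force: [-0.1, -0.6, -0.4]
width: 0.7
```

```bash
python3 - <<'E'
from h import *
from scipy.spatial.transform import Rotation as Ro
st=robot.get_state(); q=st['eef_rot'];R=Ro.from_quat([q[1],q[2],q[3],q[0]]).as_matrix()
print(st['time'],st['position'],R.round(3),st['ft_force'],st['width'])
for t in ([543,245,68],[538,180,68],[537.4,153.2,68]): print(t,(R.T@(np.array(t)-st['position'])).round(1))
s=snapshot('wrist'); save(s,'w1'); print(s['hand_eye'].round(2))
E
```

```text
3.4167 [541.97854479 242.84404701 218.7150037 ] [[ 0.813  0.582  0.   ]
 [ 0.582 -0.813 -0.   ]
 [ 0.     0.    -1.   ]] [-0.14003957 -0.59266287 -0.38287998] 0.6644908857516273
[543, 245, 68] [  2.1  -1.2 150.7]
[538, 180, 68] [-39.8  48.7 150.7]
[537.4, 153.2, 68] [-55.9  70.2 150.7]
[[   1.      0.      0.     -0.28]
 [  -0.      0.95    0.3   -83.39]
 [  -0.     -0.3     0.95 -166.9 ]
 [   0.      0.      0.      1.  ]]
```

View pics/w1.png

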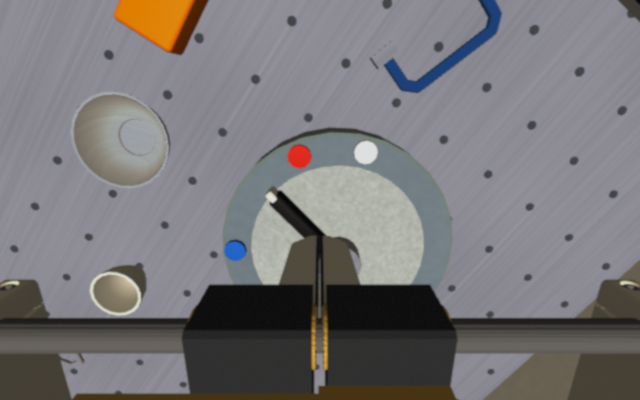

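The wrist picture shows the pointer nose at (272, 195), red at (299, 156) and blue at (235, 250). The closed fingertips are on the clockwise side of the arm, clear of it. I'll lower, then push.

Request:
servo_tool --pt "0 0 2.2 0 255" --pt "0 0 2.2 0 255" --pt "0 0 2.2 0 255" --pt "0 0 2.2 0 255" --pt "0 0 2.2 0 255" --pt "0 0 2.0 0 255" --pt "0 0 1.4 0 255" --pt "0 0 0.7 0 255"

```text
time: 4.13
position: [541.3, 242.3, 65.8]
eef_rot: [0.0, 0.952, 0.305, -0.001]
ft_force: [0.0, 0.4, -0.4]
width: 0.2
```

Request:
servo_tool --pt "-0.5 0.6 0 0 255" --pt "-0.5 0.6 0 0 255" --pt "-0.5 0.6 0 0 255" --pt "-0.5 0.6 0 0 255" --pt "-0.5 0.6 0 0 255" --pt "-0.5 0.6 0 0 255" --pt "-0.5 0.6 0 0 255" --pt "-0.5 0.6 0 0 255"

```text
time: 4.8
position: [538.2, 179.8, 68.2]
eef_rot: [-0.0, 0.953, 0.304, 0.001]
ft_force: [1.4, 3.2, 0.6]
width: 0.6
```

```bash
cat >> h.py <<'E'
from scipy.spatial.transform import Rotation as Ro
def tool():
    st=robot.get_state(); q=st['eef_rot'];return st,Ro.from_quat([q[1],q[2],q[3],q[0]]).as_matrix()
def wsnap(n):
    st,R=tool(); s=snapshot('wrist'); save(s,n)
    X=s['hand_eye']; s['R']=(R@X[:3,:3]).T; s['t']=-s['R']@(R@X[:3,3]+st['position']); return s,st,R
E
python3 - <<'E'
from h import *
s,st,R=wsnap('w2'); print(st['time'],st['position'],st['ft_force'],s['t'])
print('to final',(R.T@(np.array([537.4,153.2,68])-st['position'])).round(1))
o,a,d,h=pointer(s); print({k:v[0].round(1) for k,v in o.items()},len(a),len(h),h.mean(0) if len(h) else '')
E
```

```text
4.8 [538.17209702 179.76981936  68.20537049] [1.36038887 3.21879677 0.61131379] [-542.95708481 -148.68925643  197.47174256]
to final [-16.   21.2   0.2]
{'blue': array([510.2, 126.7,  56. ]), 'red': array([513.8, 247.5,  56. ]), 'yellow': array([524.1, 149. ,  56. ])} 1731 796 [605.78261768 203.1100008   87.93467282]
```

View pics/w2.png

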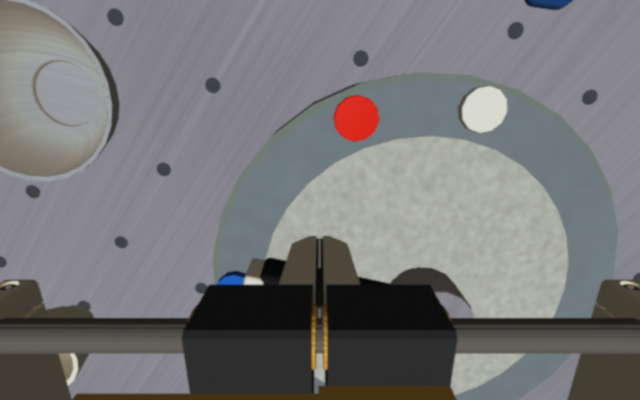

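The finger is against the arm with about 3 N on the wrist. The white nose, near (258, 278), is nearing blue at (232, 280). I'll push on and stop a little short.

Request:
servo_tool --pt "-0.4 0.4 0 0 255" --pt "-0.4 0.4 0 0 255" --pt "-0.4 0.4 0 0 255" --pt "-0.4 0.4 0 0 255" --pt "0 0 0 0 255"

```text
time: 5.27
position: [532.9, 156.3, 67.5]
eef_rot: [0.0, 0.953, 0.303, -0.001]
ft_force: [0.1, -0.7, -1.0]
width: 0.3
```

```bash
python3 - <<'E'
from h import *
st,R=tool(); print(st['time'],st['position'],st['ft_force'])
print('to final',(R.T@(np.array([537.4,153.2,68])-st['position'])).round(1))
for c in ('top','side'):
    s=snapshot(c); save(s,c+'3')
a=cv2.imread('pics/top3.png')[130:230,200:330]; b=cv2.imread('pics/side3.png')[180:280,200:330]
cv2.imwrite('pics/c3.png',cv2.resize(np.vstack([a,b]),None,fx=2.9,fy=2.9,interpolation=cv2.INTER_CUBIC))
E
```

```text
5.2667 [532.89551257 156.27823995  67.52613795] [ 0.05113808 -0.66394664 -1.01211357]
to final [ 1.9  5.1 -0.5]
```

View pics/c3.png

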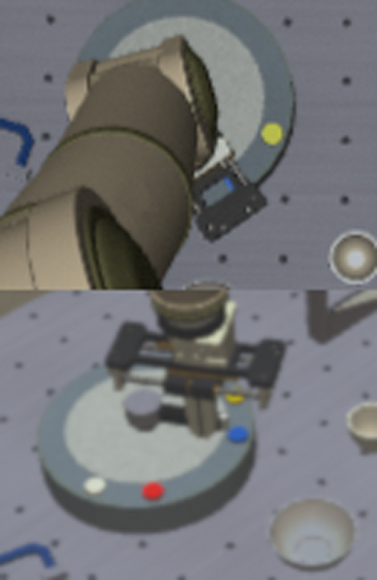

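Request:
servo_tool --pt "0 -1.5 0 0 255" --pt "0 -1.5 -1 0 255" --pt "0 -1.5 -2 0 255" --pt "0 -1.5 -3 0 255" --pt "0 -1 -3 0 255" --pt "0 0 0 0 255"

```text
time: 5.87
position: [493.5, 217.8, 161.9]
eef_rot: [-0.001, 0.952, 0.305, 0.003]
ft_force: [0.8, 0.1, 0.0]
width: 0.9
```

```bash
python3 - <<'E'
from h import *
s,st,R=wsnap('w4'); print(st['time'],st['position'])
o,a,d,h=pointer(s); print({k:(v[0].round(1),v[1]) for k,v in o.items()},len(a),len(h),h.mean(0) if len(h) else '')
np.savez('w4',R=s['R'],t=s['t'],K=s['mtx'],im=s['image'],rz=s['range_z'])
E
```

```text
5.8667 [493.53325624 217.75824599 161.93141439]
{'blue': (array([509.2, 124.7,  56. ]), 118), 'red': (array([513.7, 247.8,  56. ]), 600)} 30 55 [595.29088923 203.13336687  83.86423436]
```

View pics/w4.png

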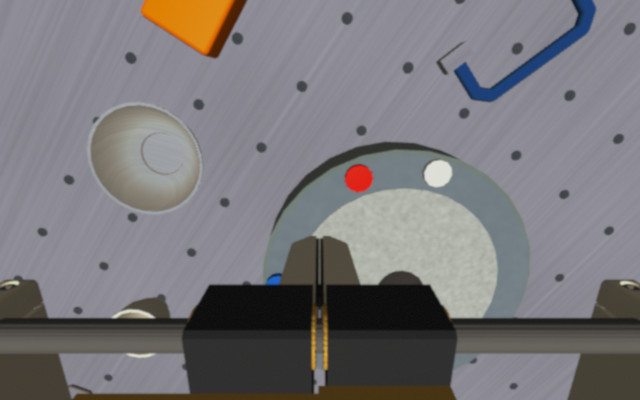

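Request:
servo_tool --pt "0 1 -2 0 255" --pt "0 3 -2 0 255" --pt "0 3.4 0 0 255" --pt "0 3.4 0 0 255" --pt "0 3.4 0 0 255" --pt "0 3 0 0 255" --pt "0 1 0 0 255" --pt "0 0 0 0 255"

```text
time: 6.58
position: [599.2, 63.0, 196.5]
eef_rot: [0.001, 0.953, 0.302, -0.001]
ft_force: [0.2, -0.2, 0.7]
width: 0.6
```

```bash
python3 - <<'E'
from h import *
s,st,R=wsnap('w5'); print(st['time'],st['position'])
o,a,d,h=pointer(s); print({k:(v[0].round(1),v[1]) for k,v in o.items()},len(a),len(d),len(h),h.mean(0) if len(h) else '')
np.savez('w5',R=s['R'],t=s['t'],K=s['mtx'],im=s['image'],rz=s['range_z'])
E
```

```text
6.5833 [599.23907018  62.95810378 196.49566839]
{'blue': (array([515.5, 120.6,  56. ]), 580), 'yellow': (array([568.4,  81. ,  56. ]), 514)} 1618 1385 2765 [606.15960535 185.09079916  88.73541849]
```

View pics/w5.png

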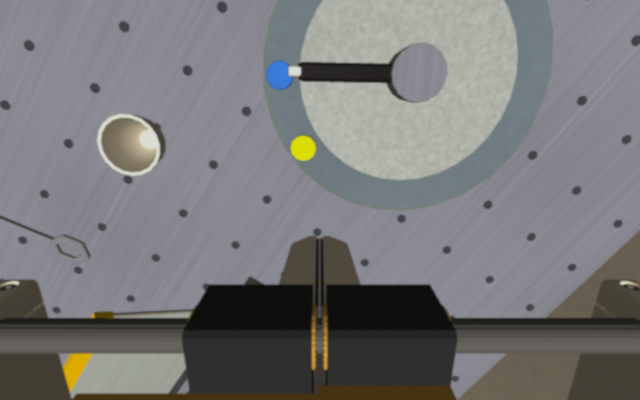

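The pointer now lies almost over blue: nose at (294, 71), stud at (280, 75). I'll measure what is left.

```bash
cat > ang.py <<'E'
from h import *
def meas(s):
    o,a,d,h=pointer(s)
    # hub centre from hub-top pixels
    c=h[h[:,2]>86][:,:2]; (cx,cy),r=cv2.minEnclosingCircle(c.astype(np.float32)); c0=np.array([cx,cy]); hm=c.mean(0)
    b=o['blue'][0][:2]; y=o.get('yellow',[None])[0]
    top=a[(a[:,2]>80)&(a[:,2]<88)][:,:2]
    rr=np.hypot(*(top-hm).T); top=top[(rr>30)&(rr<93)]
    vx,vy,x0,y0=cv2.fitLine(top.astype(np.float32),cv2.DIST_HUBER,0,.01,.01).ravel()
    if vx*(x0-hm[0])+vy*(y0-hm[1])<0: vx,vy=-vx,-vy
    al=np.arctan2(vy,vx)%(2*np.pi); print('hub enclosing',c0.round(1),r,'mean',hm.round(1),'n',len(top),'offset',(vx*(hm[1]-y0)-vy*(hm[0]-x0)))
    m=top.mean(0)-hm; am=np.arctan2(m[1],m[0])%(2*np.pi)
    bd=b-hm; ab=np.arctan2(bd[1],bd[0])%(2*np.pi)
    print('blue r',np.hypot(*bd),'ang',ab,'line',al,'centroid',am,'remaining',ab-al,ab-am)
E
python3 - <<'E'
from ang import *
z=np.load('w5.npz'); s=dict(R=z['R'],t=z['t'],mtx=z['K'],image=z['im'],range_z=z['rz']); meas(s)
E
```

```text
hub enclosing [606.4 184. ] 23.5762882232666 mean [606.9 185.7] n 1493 offset -0.525879157819805
blue r 112.24364109235519 ang 3.7600573066635907 line 3.7344499 centroid 3.7438199244353636 remaining 0.025607443229752835 0.016237382228227126
```

About 0.02 rad is left. I'll go back behind the arm and nudge it.

```bash
python3 - <<'E'
from h import *
st,R=tool(); T=np.array([535.4,156.0,68]); t=np.array([.580,-.814,0])
print((R.T@(T-25*t-st['position'])).round(1))
E
```

```text
[   1.2 -135.1  128.5]
```

Request:
servo_tool --pt "0 -2.5 0 0 255" --pt "0 -3 0 0 255" --pt "0.1 -3.5 0 0 255" --pt "0 -3 0 0 255" --pt "0 -1.5 0 0 255" --pt "0 0 2 0 255" --pt "0 0 3 0 255" --pt "0 0 3 0 255"

```text
time: 7.3
position: [519.6, 180.0, 117.3]
eef_rot: [-0.001, 0.952, 0.306, 0.001]
ft_force: [0.0, 0.1, 0.4]
width: 0.8
```

Request:
servo_tool --pt "0 0 3 0 255" --pt "0 0 1.5 0 255" --pt "0 0 0.3 0 255" --pt "0 0 0 0 255" --pt "0 0 0 0 255"

```text
time: 7.72
position: [520.6, 178.2, 70.2]
eef_rot: [-0.0, 0.952, 0.305, 0.0]
ft_force: [0.8, 0.1, 0.5]
width: 0.6
```

```bash
python3 - <<'E'
from h import *
st,R=tool(); T=np.array([535.4,156.0,68]); print(st['position'],(R.T@(T-st['position'])).round(1))
E
```

```text
[520.56945442 178.22682219  70.18454632] [-0.8 26.7  2.2]
```

Request:
servo_tool --pt "0 0.7 0 0 255" --pt "0 0.7 0 0 255" --pt "0 0.5 0 0 255" --pt "0 0.2 0 0 255" --pt "0 0.1 0 0 255" --pt "0 0.1 0 0 255" --pt "0 0.1 0 0 255" --pt "0 0.1 0 0 255"

```text
time: 8.38
position: [535.2, 157.2, 69.6]
eef_rot: [-0.0, 0.953, 0.304, -0.0]
ft_force: [-1.4, 1.2, 1.2]
width: 0.7
```

Request:
servo_tool --pt "0 0.05 0 0 255" --pt "0 0.05 0 0 255" --pt "0 0 0 0 255" --pt "0 0 0 0 255"

```text
time: 8.72
position: [535.7, 156.3, 69.6]
eef_rot: [-0.0, 0.953, 0.304, -0.0]
ft_force: [-1.5, 2.2, 2.0]
width: 0.2
```

```bash
python3 - <<'E'
from h import *
st,R=tool(); T=np.array([535.4,156.0,68]); print(st['position'],(R.T@(T-st['position'])).round(1),st['ft_force'])
E
```

```text
[535.74430531 156.32083143  69.5941855 ] [-0.5  0.1  1.6] [-1.54652169  2.22445454  2.02042317]
```

Request:
servo_tool --pt "0 -1 0 0 255" --pt "0 -1.5 0 0 255" --pt "0 0 -3 0 255" --pt "0 0 -4 0 255" --pt "0 0 -4 0 255" --pt "0 1 -1.7 0 255" --pt "0 3 0 0 255" --pt "0 3.5 0 0 255"

```text
time: 9.38
position: [565.3, 117.6, 198.5]
eef_rot: [-0.0, 0.952, 0.306, 0.002]
ft_force: [1.1, -0.4, -0.4]
width: -0.0
```

Request:
servo_tool --pt "0 3.5 0 0 255" --pt "0 2.5 0 0 255" --pt "0 0.5 0 0 255" --pt "0 0 0 0 255" --pt "0 0 0 0 255"

```text
time: 9.8
position: [602.0, 63.3, 196.3]
eef_rot: [-0.0, 0.953, 0.304, -0.0]
ft_force: [-0.1, 0.7, -1.4]
width: 0.1
```

```bash
python3 - <<'E'
from ang import *
for i in range(2):
  s,st,R=wsnap('w6'); print(st['time'],st['position']); meas(s)
E
```

```text
9.8 [602.01485721  63.25741144 196.28264689]
hub enclosing [605.9 184.7] 23.349266052246094 mean [607.  185.7] n 1495 offset -0.10190545134525664
blue r 112.44646363095927 ang 3.759124820909534 line 3.7607868 centroid 3.76204127233945 remaining -0.001661950864757955 -0.002916451429916034
9.85 [601.79621891  63.97103325 196.36811901]
hub enclosing [605.9 185.3] 23.323177337646484 mean [607.  185.7] n 1492 offset 0.039016883785041756
blue r 112.45152738701289 ang 3.7595852614538066 line 3.7626202 centroid 3.761582098518293 remaining -0.0030349491937764483 -0.0019968370644862787
```

View pics/w6.png

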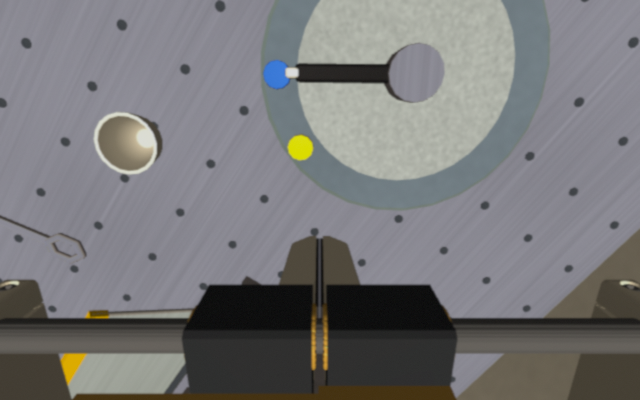

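The pointer is within 0.003 rad of blue (nose at (291, 73), stud at (277, 74)). Next is the flap: rise, cross to the front of it, and turn the tool square to the mouth.

Request:
servo_tool --pt "0 0 -2.2 0 255" --pt "-1 0.5 -2.2 0 255" --pt "-2.2 1.1 0 0 255" --pt "-3 1.5 0 0 255" --pt "-3 1.5 0 0 255" --pt "-3 1.5 0 0 255" --pt "-3 1.5 0 0 255" --pt "-3 1.5 0 0 255"

```text
time: 10.57
position: [505.9, -116.7, 240.8]
eef_rot: [-0.0, 0.952, 0.305, 0.0]
ft_force: [0.6, 0.1, -1.0]
width: 0.6
```

Request:
servo_tool --pt "-3 1.5 0 0 255" --pt "-2.5 1.3 0 0 255" --pt "-1.7 0.9 0 0 255" --pt "-1 0.6 0 0 255" --pt "0 0 0 -6 255" --pt "0 0 0 -6 255" --pt "0 0 0 -6 255" --pt "0 0 0 -6 255"

```text
time: 11.23
position: [465.6, -198.1, 240.7]
eef_rot: [-0.0, 0.867, 0.499, 0.0]
ft_force: [-0.2, 0.1, -0.3]
width: 0.5
```

Request:
servo_tool --pt "0 0 0 -6 255" --pt "0 0 0 -6 255" --pt "0 0 0 -6 255" --pt "0 0 0 -6 255" --pt "0 0 0 -6.5 255" --pt "0 0 0 0 255" --pt "0 0 0 0 255"

```text
time: 11.82
position: [465.4, -198.7, 240.6]
eef_rot: [-0.0, 0.708, 0.706, 0.0]
ft_force: [-0.2, -0.2, -0.4]
width: 0.2
```

```bash
python3 - <<'E'
from h import *
st,R=tool(); print(st['time'],st['position'],R.round(3),st['q'])
print((R.T@(np.array([465,-200,115])-st['position'])).round(1))
s,st,R=wsnap('w7')
E
```

```text
11.8167 [ 465.40638799 -198.65982907  240.61589108] [[ 0.003  1.     0.   ]
 [ 1.    -0.003  0.001]
 [ 0.001  0.    -1.   ]] [ 0.31788562  0.31051998 -0.03399135  2.06738952  0.01424353  0.76389829
  1.84255816]
[ -1.4  -0.4 125.6]
```

View pics/w7.png

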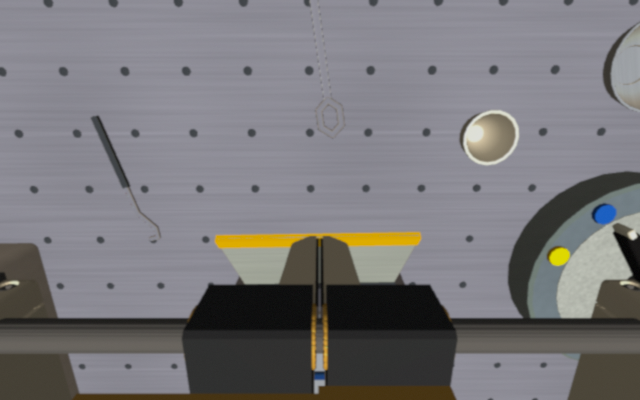

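```bash
python3 - <<'E'
from h import *
s,st,R=wsnap('w8'); ok=s['range_z']>0;P=np.zeros(ok.shape+(3,));P[ok]=pts(s,ok)
H=cv2.cvtColor(s['image'],cv2.COLOR_RGB2HSV); m=ok&(H[...,0]>15)&(H[...,0]<32)&(H[...,1]>120); m[280:]=0;m[:200]=0
m[:,430:]=0
print(m.sum(),np.round(np.percentile(P[m],[2,50,98],axis=0)))
E
```

```text
2260 [[ 458. -288.  133.]
 [ 506. -200.  138.]
 [ 517. -113.  246.]]
```

Down in front of the flap edge, then push along +x.

Request:
servo_tool --pt "0 0 2 0 255" --pt "0 0 3 0 255" --pt "0 0 3 0 255" --pt "0 0 3 0 255" --pt "0 0 1.3 0 255" --pt "0 0 0.2 0 255" --pt "0 0 0 0 255"

```text
time: 12.5
position: [464.9, -199.4, 115.0]
eef_rot: [-0.001, 0.708, 0.706, -0.0]
ft_force: [-0.6, 0.1, 0.7]
width: 0.4
```

Request:
servo_tool --pt "0 1 0 0 255" --pt "0 1 0 0 255" --pt "0 1 0 0 255" --pt "0 1 0 0 255" --pt "0 1 0 0 255" --pt "0 1 0 0 255"

```text
time: 13.0
position: [516.9, -200.3, 115.7]
eef_rot: [-0.006, 0.709, 0.705, -0.005]
ft_force: [-8.7, -0.1, 6.0]
width: 0.1
```

Request:
servo_tool --pt "0 1 0 0 255" --pt "0 1 0 0 255" --pt "0 1 0 0 255" --pt "0 0.8 0 0 255" --pt "0 0.5 0 0 255" --pt "0 0.3 0 0 255"

```text
time: 13.5
position: [572.3, -199.8, 115.8]
eef_rot: [0.0, 0.708, 0.707, 0.0]
ft_force: [-2.9, -0.0, 2.9]
width: 0.5
```

Request:
servo_tool --pt "0 0.3 0 0 255" --pt "0 0.3 0 0 255" --pt "0 0.3 0 0 255" --pt "0 0.3 0 0 255" --pt "0 0 0 0 255"

```text
time: 13.92
position: [583.9, -200.0, 115.7]
eef_rot: [0.0, 0.708, 0.707, 0.0]
ft_force: [0.0, 1.1, 0.5]
width: 0.3
```

Request:
servo_tool --pt "0 0.2 0 0 255" --pt "0 0.2 0 0 255" --pt "0 0 0 0 255"

```text
time: 14.17
position: [587.5, -200.0, 115.7]
eef_rot: [0.0, 0.708, 0.707, 0.0]
ft_force: [-1.6, -0.6, 1.5]
width: 0.5
```

Request:
servo_tool --pt "0 0.2 0 0 255" --pt "0 0 0 0 255"

```text
time: 14.33
position: [589.3, -200.0, 115.6]
eef_rot: [0.0, 0.708, 0.707, 0.0]
ft_force: [-2.9, -0.3, 0.7]
width: 0.5
```

Request:
servo_tool --pt "0 0.2 0 0 255" --pt "0 0 0 0 255"

```text
time: 14.5
position: [589.2, -200.0, 115.5]
eef_rot: [-0.001, 0.708, 0.706, -0.001]
ft_force: [-8.9, 0.7, 5.6]
width: 0.7
```

Request:
servo_tool --pt "0 0.1 0 0 255" --pt "0 0 0 0 255"

```text
time: 14.67
position: [589.2, -200.0, 115.5]
eef_rot: [-0.002, 0.708, 0.706, -0.002]
ft_force: [-11.3, 0.1, 7.6]
width: 0.4
```

Request:
servo_tool --pt "0 0.2 0 0 255" --pt "0 0 0 0 255" --pt "0 0 0 0 255"

```text
time: 14.92
position: [589.1, -200.0, 115.3]
eef_rot: [-0.003, 0.708, 0.706, -0.003]
ft_force: [-16.9, 1.3, 11.8]
width: 0.3
```

Request:
servo_tool --pt "0 0.2 0 0 255" --pt "0 0 0 0 255" --pt "0 0 0 0 255"

```text
time: 15.17
position: [588.9, -200.0, 115.1]
eef_rot: [-0.005, 0.708, 0.706, -0.004]
ft_force: [-23.9, 2.3, 16.0]
width: 0.5
```

There is a hard stop at x≈589 (24 N with no further travel). I'll back off straight, rise, and check.

Request:
servo_tool --pt "0 -0.5 0 0 255" --pt "0 -1 0 0 255" --pt "0 -3 0 0 255" --pt "0 -3 0 0 255" --pt "0 -3 0 0 255" --pt "0 -1 -3 0 255" --pt "0 0 -4 0 255" --pt "0 0 -4 0 255"

```text
time: 15.83
position: [479.8, -199.7, 226.6]
eef_rot: [-0.001, 0.708, 0.706, -0.0]
ft_force: [1.7, -0.6, -0.1]
width: 0.7
```

Request:
servo_tool --pt "0 0 -4 0 255" --pt "0 -3 -2 0 255" --pt "0 -3 0 0 255" --pt "0 0 0 0 255"

```text
time: 16.17
position: [416.8, -200.2, 287.1]
eef_rot: [0.001, 0.709, 0.706, 0.0]
ft_force: [-0.6, -0.7, 0.2]
width: 0.5
```

```bash
python3 - <<'E'
from h import *
st=robot.get_state(); print(st['time'],st['position'],st['ft_force'])
for c in ('top','side'):
    s=snapshot(c); save(s,c+'9')
    if c=='top':
        o,a,d,h=pointer(s); print({k:(v[0].round(1),v[1]) for k,v in o.items()},len(a),len(h))
    H=cv2.cvtColor(s['image'],cv2.COLOR_RGB2HSV); ok=s['range_z']>0;P=np.zeros(ok.shape+(3,));P[ok]=pts(s,ok)
    y=ok&(H[...,0]>15)&(H[...,0]<32)&(H[...,1]>120)&(P[...,1]<-80)
    print('strip',y.sum(),np.round(np.percentile(P[y],[5,50,95],axis=0)) if y.any() else '')
    j=ok&(P[...,2]>182)&(P[...,2]<198)&(P[...,1]<-80)&(P[...,1]>-320); print('jamb',np.round(np.percentile(P[j],[2,98],axis=0)))
a=cv2.imread('pics/top9.png')[100:300,170:480]; b=cv2.imread('pics/side9.png')[120:320,180:490]
cv2.imwrite('pics/c9.png',cv2.resize(np.vstack([a,b]),None,fx=1.5,fy=1.5,interpolation=cv2.INTER_CUBIC))
E
```

```text
16.1667 [ 416.83924005 -200.16264211  287.0783411 ] [-0.5682677  -0.66950898  0.22329936]
{'blue': (array([515.9, 120.3,  56. ]), 45), 'red': (array([513.5, 245.7,  56. ]), 41), 'yellow': (array([568.2,  80.1,  56. ]), 32)} 95 143
strip 121 [[ 434. -284.  179.]
 [ 598. -220.  183.]
 [ 604. -117.  634.]]
jamb [[ 596. -302.  182.]
 [ 634.  -96.  192.]]
strip 6610 [[   20. -1767.   178.]
 [  353. -1441.   184.]
 [  666. -1193.   190.]]
jamb [[ 595. -311.  182.]
 [1338.  -87.  198.]]
```

View pics/c9.png

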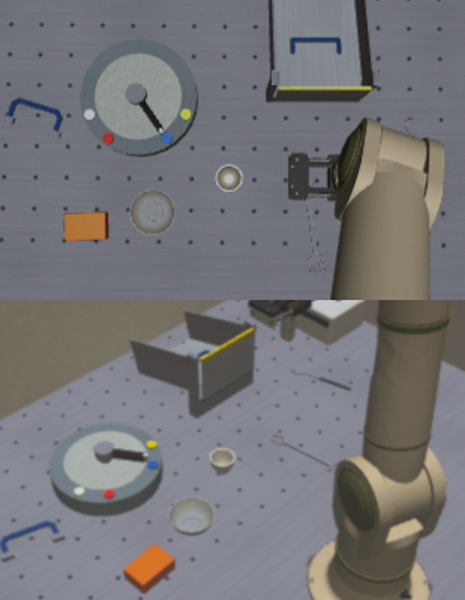

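Both views show the flap upright between the jambs (strip at x≈598, z≈183), the pointer on blue, and the bystanders where they lay. One last pointer measurement from the top camera, then hand in.

```bash
python3 - <<'E'
from ang import *
meas(snapshot('top'))
st=robot.get_state(); print(st['time'],np.abs(st['qd']).max(),st['ft_force'])
print(close_job())
E
```

```text
hub enclosing [605.5 185.1] 21.762977600097656 mean [604.8 185.1] n 75 offset 0.7020591455466771
blue r 110.06275141285826 ang 3.7712188763777115 line 3.7631538 centroid 3.7543716348072387 remaining 0.008065084950099166 0.016847241570472793
16.3167 0.027244872796247977 [0.66905958 0.46870401 0.57722405]
the job is handed in; nothing more can be done
None
```

I pushed the pointer round to the blue stud with the closed fingertips, then pushed the flap shut against its stop. The job was handed in at about 16.3 s, with the robot clear of everything.

- **Pointer:** it was about 0.02 rad short after the first push, so I nudged it again. The wrist camera then put it within about 0.003 rad of the stud, measured before the flap was touched. The last check from the top camera, which is much coarser, put it 0.008 to 0.017 rad short. The two disagree slightly; I trust the wrist reading more.
- **Flap:** it stopped moving with the tool at x≈589 while the push rose to 24 N along x. After I backed off, its edge was at x≈598, z≈183, which is upright and shut; no drift showed.
- **Other items:** nothing was picked up, and the dishes, instruments and box look unmoved in the last pictures. I checked this by eye only, and the robot arm hid part of the top view.

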